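# Start the riser's clamp screw at the bottom of its deep well

## Robot

A 6-joint arm with a two-finger parallel gripper is mounted at the origin on a cart in front of the work surface, level with it; the furniture and walls round the work are solid. World frame = base frame: x ahead of the robot, y to its left, z up, the work surface at z = 0. Lengths are in m, angles in rad, forces in N, time in s.
With the tool pointing down it reaches from about 0.275 to 0.85 m from the base axis. Payload 5.2 kg.
Tool frame: the origin (TCP) lies between the finger pads, 19 mm behind the fingertips; this is the grasp point; z points along the fingers, y is the line along which they close (so a half turn about z gives the same grasp; the last joint's range is limited). The gripper opens to 85 mm and grips with 20 to 120 N. Pads are 22 mm wide; open, the fingers measure 114 mm over their backs; the gripper's body (76 mm by 85 mm) begins 54 mm behind the grasp point. The pads swing forward as they close: fully open they stand 13 mm farther back than shut.
Start: joints at [-1.311, 0.259, 1.535, -0, 1.348, -0.203], TCP at [0.246, -0.492, 0.25] pointing down, gripper open.
Joint ranges: [-3.14, 3.14], [-0.91, 2.08], [0.19, 2.58], [-1.22, 4.36], [0.22, 2.71], [-3.12, 3.12]. Speed limits (rad/s): [2.57, 2.57, 3.14, 3.14, 3.14, 3.14].

## Interface

Orientations are given as a 3x3 rotation matrix whose columns are the frame's x, y, z axes.
In Python, from workcell import robot gives the robot as it stands.
- The arm moves only by the shell command python3 steer.py FILE [OPENING] [FORCE], which reads ROWS from the file FILE. ROWS is a JSON object whose key "steps" holds a list of rows, 1 to 10 of them, each of 6 numbers: dx, dy, dz in units of 5 mm, then a rotation vector rx, ry, rz in rad; each row is the pose to reach, as a shift and turn from the pose commanded when the command began, along the tool's axes at that moment; what a row does not reach only later rows make up. A row lasts 1/12 s, in which the tool goes at most 0.0417 m and 0.125 rad, less where a joint would pass 70% of its speed; a pose out of reach is approached as far as the arm can. OPENING is the finger opening in m, set as the command begins (- or left out keeps the last). The fingers move at their own pace and stop on an object; FORCE is the grip in N (left out, the last holds). Time passes only in rows, so rows that do not move let the fingers close. It prints the time, the measured TCP pose, the force, the opening and the grip force at its end. Input that does not fit is refused with a message, and nothing moves.
- robot.sense(): the state, without advancing time (a new reading comes with each control period).
- robot.camera(name): name is "scene" or "top" or "wrist"; returns a dict with "frame" (384x512x3 uint8, red, green, blue), "vfov" (degrees; the focal length in pixels is half the picture's height over the tangent of half this angle, whatever the lens; pixels are square), "cx", "cy" (the principal point, pixels), "k1" (the pictures are not rectified: a ray, as slopes to the right and down, at radius r is drawn at 1 + k1 r^2 times it, then the intrinsics apply), "R" (3x3) and "t" (3): a world point X has camera coordinates R X + t. Camera axes: x right, y down, z forward; pixel columns grow to the right and rows downward; lengths in m; the calibration is good to about 2 mm. A picture is of the moment at which its call begins. There is no depth.
- robot.finish_job(): hands the job in; it is judged then, once.
The state is a dict: "time_s": time; "joint_positions": joint angles; "qd": joint speeds; "effort": joint torques, N m; "tool_pos": TCP position; "tcp_rot": TCP orientation; "wrist_force": force on the tool from outside, world axes, zero at the start; "torque": the same for the moment, N m; "grip_width": finger opening in m; "grasp_force": force on a finger pad.
Only numpy, scipy, OpenCV 4.12 (cv2) and the standard library are available. Lean on these libraries where they do the work, as an engineer would, in place of code of your own. Each camera call takes 0.05 s, during which the arm holds its last target. There are 200 camera calls.

## Task

The riser column is to be bolted down to its foot: the clamp screw lies at the bottom of the deep well, its thread not yet started. Take the T-handle key from its stand, set it in the screw's square socket and, pressing only lightly, turn back anticlockwise until you feel the screw drop into the thread (never clockwise before that, or it cross-threads), then turn it clockwise until its flange sits fully home. Put the key back upright in the middle hole of its stand and leave the other things alone.

Things in the scene. Friction and masses are not known exactly. Their poses are not given: they have to be found in the camera images.
- riser: Riser column, fixed to the bench: grey foot 116x96x12 mm under a round aluminium column of 66 mm diameter, 120 mm tall in all. Origin: centre of its underside, z up its axis. A vertical round well, 29 mm in diameter and 80 mm deep, goes down its axis to a flat shoulder 40 mm above the bench; in the shoulder is a 16 mm hole, and below it a steep two-start thread.
- well_mouth (a point): Centre of the well's mouth on top of the riser, 120 mm above the bench; mouth chamfered 3 mm.
- thread_start (a point): Point on the well's axis at the shoulder, 40 mm above the bench. Two gaps in the shoulder, each 52 degrees wide, centred on this frame's +x and -x (the riser's too; black lines on the rim mark them), let the screw's lugs drop 11 mm into the thread. From there turning clockwise (seen from above) by about 95 degrees draws the screw 5 mm further down to its seat; a hard stop comes at 135.
- clamp_screw: Steel clamp screw, 47 mm long, upright and loose in the well (1 mm play, rocks 3 degrees). Origin: centre of its lower end, z up. Two 5 mm thick lugs on its +x and -x sides, 18 mm up. 27 mm flange, underside 31 mm up. Origin height over the riser's: 24.5 mm at the start, lugs lying on the shoulder 40 to 72 degrees clockwise of the gaps; about 13.5 mm when dropped into the gaps; 8.7 mm fully home.
- socket_mouth (a point): Centre of the open square socket in the top of the screw's 27 mm round head, 47 mm above the screw's origin. Socket 15 mm wide, 12 mm deep, sides parallel to the screw's x and y. Yellow dots on the head lie over the two lugs.
- lug (a point): Point on the lug at the screw's +x side, 10 mm from its axis, 18 mm above its origin (the other lug is oppopoint). At the start its x in the riser's frame is +3 to +8 mm and its y negative; it falls to negative x if the screw is turned clockwise past the quarter.
- t_key: T-handle key, 220 g, 137 mm tall, upright in the middle hole of the stand. Origin: centre of its lower end, z up. Lower end: male square 13 mm wide, tapered to 7 mm over the lowest 4 mm, square up to 20 mm, sides parallel to its x and y; then a round shank, 18 mm thick up to 78 mm, 13 mm up to 103 mm. A crossbar with black ball ends, 110 mm over all, runs along its x, 121 mm up.
- key_grip (a point): Where to grip the T-key, tool pointing down: middle of its hub block, 119 mm above its lower end, axes as the key's. The hub is 34 mm tall (103 to 137 mm up), 22 mm along x and has flat sides 16 mm apart across y; close the fingers along y.
- key_stand: Beech block, fixed to the bench, 74x128x58 mm, with three holes in a row along its y. Origin: centre of its underside. The middle hole, 21 mm in diameter and 50 mm deep, is the T-key's, whose lower end then stands 8 mm above the bench; the others are too narrow.
- stand_hole (a point): Centre of the mouth of the stand's middle hole, 58 mm above the bench; mouth chamfered 2.5 mm.
- driver_red: Bystander: red-handled screwdriver, 187 mm long, lying on the bench.
- caliper: Bystander: digital caliper, 285 mm long, lying on the bench.
- bin_screws: Bystander: small blue open bin of screws, 95x69x38 mm.
- pliers: Bystander: red-handled pliers, 140 mm long, lying on the bench.

How it is judged:
By the outcome, as a careful person would: the job done as asked, in the order asked, and still so for the second after the job is handed in, with the robot touching nothing.
It also fails if it takes over 51 s, if anything falls off the work surface, if the arm or the gripper's body presses on something with over 40 N, if the wrist force passes 120 N, or if a joint passes its speed limit or range.

## Working session

There is one attempt and no reset: what is moved stays moved. The work goes in short steps, Python scripts to look and compute and a shell command to move; the robot and the scene stay as the last step left them, time stands still between calls to the robot, and variables do not carry over. Pictures are saved under pics/ and viewed, at most 10 in all, crops included, and the job is handed in when it is done.

```bash
ls; mkdir -p pics
python3 - <<'E'
from workcell import robot
import cv2,numpy as np
for n in ("scene","top"):
    c=robot.camera(n); cv2.imwrite(f"pics/{n}0.png",c["frame"][:,:,::-1])
    np.savez(f"{n}0.npz",**c)
    print(n,c["vfov"],c["cx"],c["cy"],c["k1"],(-c["R"].T@c["t"]).round(3))
s=robot.sense();print(s["tool_pos"],s["tcp_rot"],s["wrist_force"])
E
```

```text
pics
steer.py
workcell.py
scene 44.56259605384384 252.93074076925626 192.0719135388166 -0.1580181113127997 [-0.245 -0.935  0.69 ]
top 42.63915226994996 256.8995773035875 189.95335406131704 -0.06670757969420603 [ 0.447 -0.169  1.175]
[ 0.24546598 -0.49169432  0.24925667] [[ 8.94808349e-01  4.46450274e-01 -4.13440233e-04]
 [ 4.46450340e-01 -8.94807022e-01  1.57699442e-03]
 [ 3.34100368e-04 -1.59568831e-03 -9.99998671e-01]] [ 0.19744966 -0.18348798 -0.82397403]
```

View pics/scene0.png

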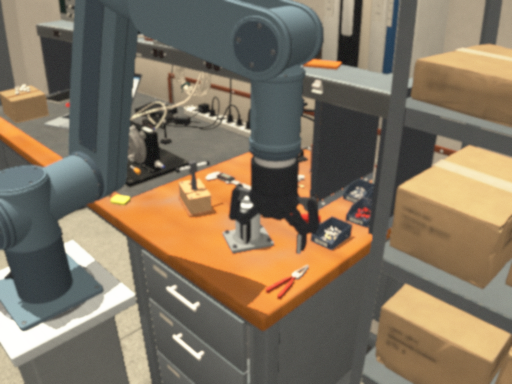

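View pics/top0.png

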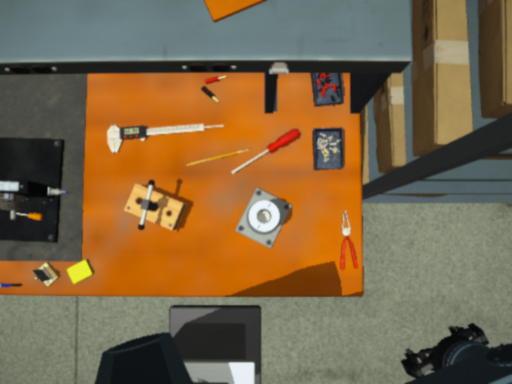

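The stand with the key is near (154,207) in the top view and the riser near (264,215), with its rim marks and the screw visible in the well. I'll enlarge both.

```bash
cat > h.py <<'E'
import numpy as np, cv2
def K(c):
    f=c["frame"].shape[0]/2/np.tan(np.radians(c["vfov"])/2)
    return np.array([[f,0,c["cx"]],[0,f,c["cy"]],[0,0,1.]]),np.array([float(c["k1"]),0,0,0])
def ray(c,uv):
    k,d=K(c); p=cv2.undistortPoints(np.array(uv,float).reshape(-1,1,2),k,d).reshape(-1,2)
    D=np.c_[p,np.ones(len(p))]@c["R"]; return -c["R"].T@c["t"],D
def at(c,uv,z):
    C,D=ray(c,uv); return C+D*((z-C[2])/D[:,2])[:,None]
def proj(c,X):
    k,d=K(c); return cv2.projectPoints(np.array(X,float).reshape(-1,1,3),cv2.Rodrigues(c["R"])[0],c["t"],k,d)[0].reshape(-1,2)
def tri(c1,u1,c2,u2):
    A=np.zeros((3,3));b=np.zeros(3)
    for c,u in((c1,u1),(c2,u2)):
        C,D=ray(c,u);D=D[0]/np.linalg.norm(D[0]);P=np.eye(3)-np.outer(D,D);A+=P;b+=P@C
    return np.linalg.solve(A,b)
E
python3 - <<'E'
from h import *
c=dict(np.load("top0.npz"));f=c["frame"][:,:,::-1]
a=cv2.resize(f[170:260,110:200],None,fx=4.4,fy=4.4,interpolation=cv2.INTER_CUBIC)
b=cv2.resize(f[170:260,220:310],None,fx=4.4,fy=4.4,interpolation=cv2.INTER_CUBIC)
cv2.imwrite("pics/t1.png",np.hstack([a,b]))
print(at(c,[(154,207),(150,182),(143,226)],.13),at(c,[(264,215)],.12),at(c,[(262,217)],.012))
E
```

```text
[[0.50741042 0.05169514 0.13      ]
 [0.56104867 0.0613767  0.13      ]
 [0.46690105 0.07450695 0.13      ]] [[ 0.49101502 -0.18301167  0.12      ]] [[ 0.49081992 -0.17969769  0.012     ]]
```

View pics/t1.png

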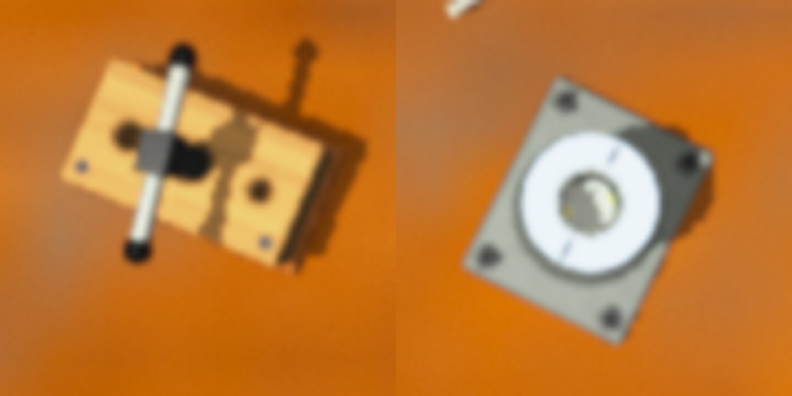

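Run:
```python
from h import *
from workcell import robot
c=dict(np.load("top0.npz"))
P=lambda x,y,ox:(ox+x/4.4-.5+.5/4.4,170+y/4.4-.5+.5/4.4)
b=at(c,[P(182,56,110),P(138,250,110)],.129);print("key",b.mean(0),np.degrees(np.arctan2(*(b[0]-b[1])[[1,0]])),np.linalg.norm(b[0]-b[1]))
h=at(c,[P(128,135,110),P(260,190,110)],.058);print("holes",h,h.mean(0))
r=at(c,[P(590-396,203,220)],.12);print("riser",r)
m=at(c,[P(615-396,157,220),P(566-396,250,220)],.12);print(m,m.mean(0),np.degrees(np.arctan2(*(m[0]-m[1])[[1,0]])))
y=at(c,[P(610-396,200,220),P(568-396,212,220)],.0715);print("dots",y,np.linalg.norm(y[0]-y[1]),np.degrees(np.arctan2(*(y[0]-y[1])[[1,0]])))
w=robot.camera("wrist");s=robot.sense();R=s["tcp_rot"]
C=-w["R"].T@w["t"];print(w["vfov"],w["k1"],R.T@(C-s["tool_pos"]),"\n",R.T@w["R"].T)
```

```text
key [0.51320625 0.06926699 0.129     ] -11.720746532006755 0.09644241344965664
holes [[0.52687865 0.10239436 0.058     ]
 [0.49842611 0.0330122  0.058     ]] [0.51265238 0.06770328 0.058     ]
riser [[ 0.48940749 -0.18237716  0.12      ]]
[[ 0.5118534  -0.19459483  0.12      ]
 [ 0.46655396 -0.17069151  0.12      ]] [ 0.48920368 -0.18264317  0.12      ] -27.81943351424593
dots [[ 0.49289918 -0.19317573  0.0715    ]
 [ 0.48678128 -0.17177458  0.0715    ]] 0.022258427006810123 -74.04647981369419
59.55814078117794 -0.10034755723051957 [ 0.07197257  0.00040976 -0.12329975] 
 [[ 1.62650695e-04 -9.58556529e-01 -2.84902358e-01]
 [ 9.99999969e-01  1.02454338e-04  2.26191232e-04]
 [-1.87627600e-04 -2.84902386e-01  9.58556516e-01]]
```
Key yaw ~ -12° (mod 180). Riser +x ~ -27.8° (or 180 off). Dots at -74°: i.e. 46° clockwise of gaps. Good, in 40–72.

Units first: shifts go in units of 5 mm. So 0.145 m is 29, 0.3 m is 60.

```bash
echo '{"steps":[[6,-4.2,0,0,0,0.067],[13,-9.2,0,0,0,0.15],[21,-14.8,0,0,0,0.24],[29,-20.6,0,0,0,0.33],[37,-26.2,0,0,0,0.42],[45,-31.8,0,0,0,0.51],[52.4,-37.2,0,0,0,0.59],[57.6,-40.8,0,0,0,0.65],[60,-42.4,0,0,0,0.672],[60,-42.4,0,0,0,0.672]]}' > path.dat && python3 steer.py path.dat
```

Run:
```python
from h import *
from workcell import robot
w=robot.camera("wrist");np.savez("w1.npz",**w);cv2.imwrite("pics/w1.png",w["frame"][:,:,::-1])
print(-w["R"].T@w["t"],robot.sense()["joint_positions"].round(3),proj(w,[[.489,-.1825,.12],[.513,.069,.129]]))
f=w["frame"][:,:,::-1];u,v=proj(w,[[.489,-.1825,.12]])[0].astype(int);print(u,v)
```

```text
time_s: 0.98
tool_pos: [0.4213, -0.1622, 0.25]
tcp_rot: [[0.979, -0.202, 0.001], [-0.202, -0.979, 0.003], [0.001, -0.003, -1.0]]
wrist_force: [0.3, -0.3, -0.8]
grip_width: 0.085
grasp_force: 0.0
[ 0.49187116 -0.17794573  0.37344548] [-6.230e-01  7.900e-02  1.755e+00  1.000e-03  1.308e+00  1.151e+00] [[264.8263302   94.90403186]
 [-45.87732234 139.47760289]]
264 94
```

View pics/w1.png

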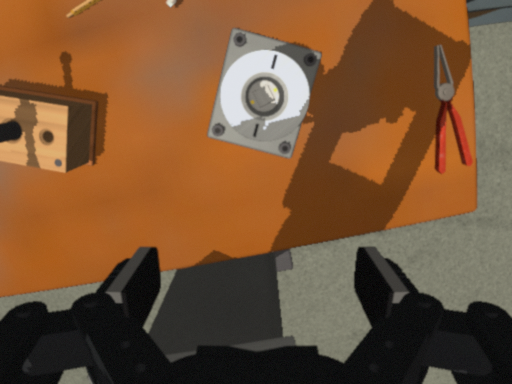

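The riser top is at about (264,94), the rim marks at (275,61) and (257,129), and the socket is visible in the well. I'll zoom in and segment it.

Run:
```python
from h import *
w=dict(np.load("w1.npz"));f=w["frame"][:,:,::-1].astype(np.uint8)
cv2.imwrite("pics/w1z.png",cv2.resize(f[40:150,205:325],None,fx=5,fy=5,interpolation=cv2.INTER_CUBIC))
g=cv2.cvtColor(f,cv2.COLOR_BGR2GRAY)
hsv=cv2.cvtColor(f,cv2.COLOR_BGR2HSV)
m=((hsv[...,2]>205)&(hsv[...,1]<60)).astype(np.uint8);m[:40]=0;m[150:]=0;m[:,:205]=0;m[:,325:]=0
cs,_=cv2.findContours(m,cv2.RETR_EXTERNAL,cv2.CHAIN_APPROX_NONE);c=max(cs,key=cv2.contourArea)
h=cv2.convexHull(c);e=cv2.fitEllipse(h);print(e,at(w,[e[0]],.12),"diam mm",np.array(e[1])/426*248)
```

```text
((262.9359130859375, 91.24498748779297), (80.24623107910156, 89.72048950195312), 68.62935638427734) [[ 0.49183849 -0.18166278  0.12      ]] diam mm [46.71611575 52.23164647]
```

View pics/w1z.png

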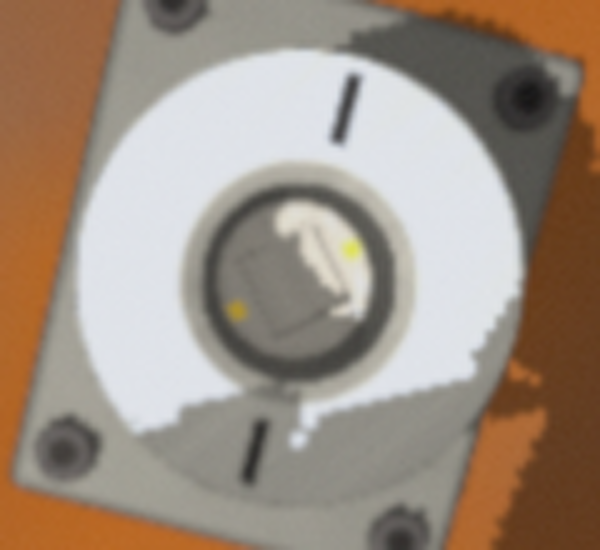

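The zoom shows rim centre about (301,279), marks at (346,109) and (256,452), and the yellow dots at (352,249) and (237,311). These are crop pixels at ×5.

```bash
python3 - <<'E'
from h import *
w=dict(np.load("w1.npz"));t=dict(np.load("top0.npz"))
P=lambda x,y:(205+(x+.5)/5-.5,40+(y+.5)/5-.5)
ang=lambda d:np.degrees(np.arctan2(d[1],d[0]))
print("rim",at(w,[P(301,278),P(298,283),P(301,280.5)],.12))
m=at(w,[P(346,109),P(256,452)],.12);print("marks",m.mean(0),ang(m[0]-m[1]))
d=at(w,[P(352,249),P(237,311)],.0715);print("dots",d.mean(0),ang(d[0]-d[1]),np.linalg.norm(d[0]-d[1]))
q=at(w,[P(235,262),P(297,222),P(343,298),P(276,335)],.0715);print("sock",q.mean(0),[ang(q[1]-q[0]),ang(q[3]-q[0]),ang(q[2]-q[1]),ang(q[2]-q[3])],np.linalg.norm(q[1]-q[0]))
print("tri mouth",tri(w,P(300,280),t,(220+(194.3)/4.4-.4,170+203/4.4-.4)))
E
# next: over stand
echo '{"steps":[[4,-6,0,0,0,0],[8,-13.2,0,0,0,0],[12,-21,0,0,0,0],[13.4,-28,0,0,0,0],[13.4,-35,0,0,0,0],[13.4,-41,0,0,0,0],[13.4,-46.4,0,0,0,0],[13.4,-49,0,0,0,0],[13.4,-49,0,0,0,0]]}' > path.dat && python3 steer.py path.dat
python3 - <<'E'
from h import *
from workcell import robot
w=robot.camera("wrist");np.savez("w2.npz",**w);s=robot.sense();print(s["tool_pos"],s["joint_positions"].round(3))
print(proj(w,[[.513,.069,.145],[.513,.069,.058]]))
cv2.imwrite("pics/w2.png",cv2.resize(w["frame"][60:320,110:410,::-1],None,fx=2,fy=2,interpolation=cv2.INTER_CUBIC))
E
```

```text
rim [[ 0.48879627 -0.18243938  0.12      ]
 [ 0.48818269 -0.18186768  0.12      ]
 [ 0.4884454  -0.18236883  0.12      ]]
marks [ 0.48801284 -0.18213746  0.12      ] -26.406160204551394
dots [ 0.48810118 -0.18208054  0.0715    ] -73.7729568718383 0.022654564859812983
sock [ 0.48843421 -0.18099197  0.0715    ] [np.float64(-69.50527475438221), np.float64(-161.87711181179435), np.float64(-159.5066481193895), np.float64(-73.06744783546971)] 0.012712273062383728
tri mouth [ 0.48877011 -0.18212818  0.13615199]
time_s: 1.78
tool_pos: [0.5361, 0.0584, 0.2497]
tcp_rot: [[0.979, -0.205, -0.0], [-0.205, -0.979, 0.0], [-0.001, -0.0, -1.0]]
wrist_force: [-0.5, -1.0, -0.5]
grip_width: 0.0851
grasp_force: 0.0
[0.53582496 0.05693678 0.24964652] [-1.010e-01  2.390e-01  1.562e+00 -1.000e-03  1.341e+00  1.678e+00]
[[248.20356677 229.04584939]
 [250.38591512 194.15732004]]
```

View pics/w2.png

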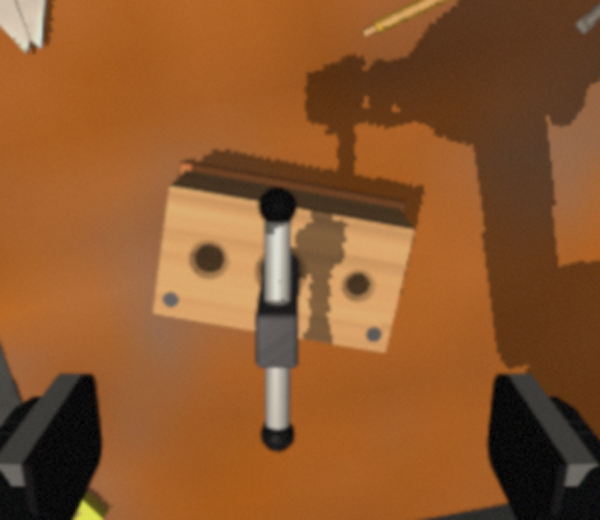

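The key's balls are at (277,206) and (277,437) in the crop, the hub top at about (277,340), and the outer stand holes at (209,258) and (358,285).

Run:
```python
from h import *
from workcell import robot
w=dict(np.load("w2.npz"));t=dict(np.load("top0.npz"))
P=lambda x,y:(110+(x+.5)/2-.5,60+(y+.5)/2-.5)
T=lambda x,y:(110+x/4.4-.4,170+y/4.4-.4)
ang=lambda d:np.degrees(np.arctan2(d[1],d[0]))
b=at(w,[P(277,206),P(277,437)],.129);print("balls",b.mean(0),ang(b[0]-b[1]),np.linalg.norm(b[0]-b[1]))
print("hub",at(w,[P(277,342)],.145))
h=at(w,[P(209,258),P(358,285)],.058);print("holes",h,h.mean(0),ang(h[0]-h[1])-90)
for a,c in(((277,206),(182,56)),((277,437),(138,250)),((209,258),(128,135)),((358,285),(260,190))):
    print("tri",tri(w,P(*a),t,T(*c)))
s=robot.sense();d=np.array([.5133,.0685,.127])-s["tool_pos"];print(s["tcp_rot"].T@d,ang(s["tcp_rot"][:,0]))
```

```text
balls [0.51072971 0.06988085 0.129     ] -12.2941894449381 0.0973049799645062
hub [[0.51166559 0.06925603 0.145     ]]
holes [[0.52567993 0.1024784  0.058     ]
 [0.49699436 0.03358047 0.058     ]] [0.51133714 0.06802943 0.058     ] -22.604347752141294
tri [0.55962768 0.0586955  0.13471941]
tri [0.46584644 0.07885842 0.13317221]
tri [0.52663402 0.10167361 0.06160402]
tri [0.49808687 0.03314692 0.06028684]
[-0.02435498 -0.00676937  0.12265505] -11.895723420654884
```

```bash
echo '{"steps":[[-2.6,-0.7,3,0,0,0],[-5.2,-1.4,7,0,0,0],[-5.2,-1.4,12.4,0,0,0],[-5.2,-1.4,18,0,0,0],[-5.2,-1.4,22.2,0,0,0],[-5.2,-1.4,24.5,0,0,0],[-5.2,-1.4,24.5,0,0,0]]}' > path.dat && python3 steer.py path.dat 0.085 && echo '{"steps":[[0,0,0,0,0,0],[0,0,0,0,0,0],[0,0,0,0,0,0],[0,0,0,0,0,0],[0,0,0,0,0,0],[0,0,0,0,0,0]]}' > path.dat && python3 steer.py path.dat 0.0 90
```

```text
time_s: 2.42
tool_pos: [0.5097, 0.0674, 0.1247]
tcp_rot: [[0.978, -0.21, -0.006], [-0.21, -0.978, -0.0], [-0.006, 0.002, -1.0]]
wrist_force: [-0.5, -0.4, 0.0]
grip_width: 0.0852
grasp_force: 0.0
time_s: 2.92
tool_pos: [0.5123, 0.0696, 0.1283]
tcp_rot: [[0.978, -0.208, 0.002], [-0.208, -0.978, 0.0], [0.002, -0.0, -1.0]]
wrist_force: [-0.4, 1.2, 4.6]
grip_width: 0.0149
grasp_force: 87.5
```

```bash
echo '{"steps":[[0,0,-2.4,0,0,0],[0,0,-7,0,0,0],[0,0,-13,0,0,0],[0,0,-19,0,0,0],[0,0,-25,0,0,0],[0,0,-28,0,0,0],[0,0,-29,0,0,0],[0,0,-29,0,0,0]]}' > path.dat && python3 steer.py path.dat
python3 - <<'E'
from h import *
from workcell import robot
s=robot.sense();R=s["tcp_rot"];p=s["tool_pos"];print(p,R.T@(np.array([.4885,-.1822,.273])-p),np.degrees(np.arctan2(R[1,0],R[0,0])),s["wrist_force"],s["grip_width"])
E
```

```text
time_s: 3.58
tool_pos: [0.5122, 0.0696, 0.2736]
tcp_rot: [[0.978, -0.207, 0.002], [-0.207, -0.978, -0.0], [0.002, -0.0, -1.0]]
wrist_force: [-0.4, 0.1, -3.6]
grip_width: 0.0148
grasp_force: 88.5
[0.51222324 0.06960518 0.27356796] [0.02899508 0.25125275 0.00055565] -11.96536804346557 [-0.38139305  0.13756765 -3.56360116] 0.014818570713886935
```

```bash
echo '{"steps":[[0.4,4,0,0,0,-0.05],[1.2,10,0,0,0,-0.12],[2,17,0,0,0,-0.2],[3,24,0,0,0,-0.28],[3.8,31,0,0,0,-0.35],[4.6,38,0,0,0,-0.42],[5.2,44,0,0,0,-0.46],[5.6,48,0,0,0,-0.48],[5.8,50.2,0,0,0,-0.489],[5.8,50.2,0,0,0,-0.489]]}' > path.dat && python3 steer.py path.dat && echo '{"steps":[[0,0,0,0,0,0],[0,0,0,0,0,0],[0,0,0,0,0,0]]}' > path.dat && python3 steer.py path.dat
python3 - <<'E'
from h import *
from workcell import robot
w=robot.camera("wrist");s=robot.sense();R=s["tcp_rot"];p=s["tool_pos"];print(p,np.degrees(np.arctan2(R[1,0],R[0,0])))
c=robot.camera("scene")
print(proj(w,[p+[0,0,-.119],[.4885,-.1822,.12]]),proj(c,[p+[0,0,-.119],[.4885,-.1822,.12]]))
a=cv2.resize(w["frame"][130:330,156:356,::-1],None,fx=2,fy=2,interpolation=cv2.INTER_CUBIC)
u,v=proj(c,[[.4885,-.1822,.14]])[0].astype(int)
b=cv2.resize(c["frame"][v-50:v+50,u-50:u+50,::-1],(400,400),interpolation=cv2.INTER_CUBIC);print(u,v)
cv2.imwrite("pics/c3.png",np.hstack([a,b]))
E
```

```text
time_s: 4.42
tool_pos: [0.4868, -0.1841, 0.27]
tcp_rot: [[0.962, 0.273, -0.004], [0.273, -0.962, 0.001], [-0.003, -0.002, -1.0]]
wrist_force: [-0.2, -0.1, -1.8]
grip_width: 0.0146
grasp_force: 88.6
time_s: 4.67
tool_pos: [0.4879, -0.1808, 0.2718]
tcp_rot: [[0.961, 0.277, -0.001], [0.277, -0.961, 0.001], [-0.001, -0.001, -1.0]]
wrist_force: [0.0, -0.1, -3.1]
grip_width: 0.015
grasp_force: 88.6
[ 0.48802131 -0.18087555  0.27208629] 16.108078583020152
[[256.37894873 190.67102397]
 [258.1334677  179.42923631]] [[247.568466   189.21258897]
 [248.17582744 200.87213849]]
248 193
```

View pics/c3.png

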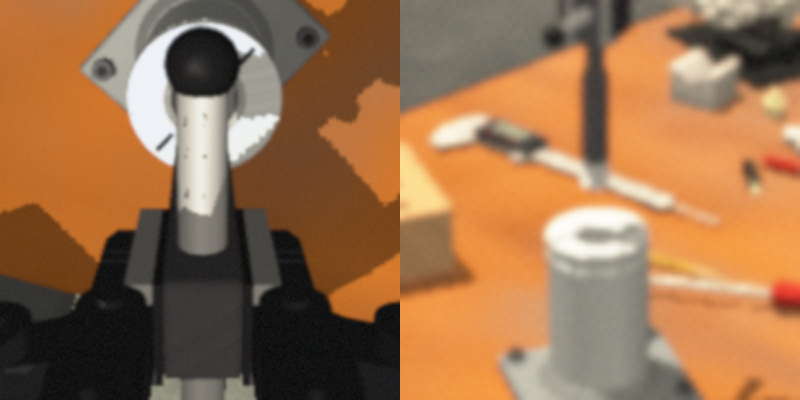

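The key hangs upright, its tip at about (593,185) over the well mouth at (597,235) in the scene half. I'll descend.

```bash
echo '{"steps":[[0,0.26,2.4,0,0,0],[0,0.26,6,0,0,0],[0,0.26,9,0,0,0],[0,0.26,11.6,0,0,0],[0,0.26,13.6,0,0,0],[0,0.26,14.8,0,0,0],[0,0.26,15.6,0,0,0],[0,0.26,16,0,0,0],[0,0.26,16,0,0,0]]}' > path.dat && python3 steer.py path.dat && echo '{"steps":[[0,0,0.6,0,0,0],[0,0,1.2,0,0,0],[0,0,1.6,0,0,0],[0,0,1.6,0,0,0]]}' > path.dat && python3 steer.py path.dat
```

```text
time_s: 5.52
tool_pos: [0.4886, -0.1833, 0.1926]
tcp_rot: [[0.961, 0.276, 0.0], [0.276, -0.961, -0.0], [0.0, 0.0, -1.0]]
wrist_force: [-0.4, 0.6, -2.8]
grip_width: 0.0147
grasp_force: 88.6
time_s: 5.85
tool_pos: [0.4882, -0.1831, 0.1842]
tcp_rot: [[0.961, 0.276, -0.0], [0.276, -0.961, 0.0], [-0.0, -0.001, -1.0]]
wrist_force: [0.1, 0.9, -3.4]
grip_width: 0.0148
grasp_force: 88.6
```

To row units: 0.004 m is 0.8, 0.002 m is 0.4.

```bash
echo '{"steps":[[0,0,0.4,0,0,0],[0,0,0.8,0,0,0],[0,0,0.8,0,0,0]]}' > path.dat && python3 steer.py path.dat && echo '{"steps":[[0,0,0.2,0,0,0],[0,0,0.4,0,0,0],[0,0,0.4,0,0,0]]}' > path.dat && python3 steer.py path.dat
```

```text
time_s: 6.1
tool_pos: [0.4883, -0.1832, 0.1802]
tcp_rot: [[0.961, 0.276, -0.0], [0.276, -0.961, 0.0], [-0.0, -0.0, -1.0]]
wrist_force: [-0.4, 0.5, -2.3]
grip_width: 0.0151
grasp_force: 88.6
time_s: 6.35
tool_pos: [0.4888, -0.1834, 0.1796]
tcp_rot: [[0.961, 0.276, 0.001], [0.276, -0.961, -0.001], [0.001, 0.001, -1.0]]
wrist_force: [-1.5, 2.0, 5.4]
grip_width: 0.0148
grasp_force: 90.1
```

```bash
cat > s.py <<'E'
from h import *
from workcell import robot
s=robot.sense();R=s["tcp_rot"];print("yaw %.1f"%np.degrees(np.arctan2(R[1,0],R[0,0])),s["tool_pos"].round(4),"F",s["wrist_force"].round(1),"T",s["torque"].round(2))
E
python3 s.py; echo '{"steps":[[0,0,0,0,0,-0.08],[0,0,0,0,0,-0.17],[0,0,0,0,0,-0.26],[0,0,0,0,0,-0.35],[0,0,0,0,0,-0.44],[0,0,0,0,0,-0.52],[0,0,0,0,0,-0.52]]}' > path.dat && python3 steer.py path.dat; python3 s.py
```

```text
yaw 16.0 [ 0.4888 -0.1834  0.1796] F [-1.5  2.   5.4] T [0.52 0.36 0.04]
time_s: 6.93
tool_pos: [0.4887, -0.1824, 0.1795]
tcp_rot: [[0.694, 0.72, 0.001], [0.72, -0.694, 0.001], [0.002, -0.0, -1.0]]
wrist_force: [-0.3, 4.0, 7.2]
grip_width: 0.0146
grasp_force: 89.6
yaw 46.1 [ 0.4887 -0.1824  0.1795] F [-0.3  4.   7.2] T [ 1.24  0.3  -0.03]
```

```bash
for i in 1; do echo '{"steps":[[0,0,0,0,0,-0.07],[0,0,0,0,0,-0.13],[0,0,0,0,0,-0.13]]}' > path.dat && python3 steer.py path.dat | head -2; python3 s.py; done; echo '{"steps":[[0,0,0,0,0,-0.05],[0,0,0,0,0,-0.09],[0,0,0,0,0,-0.09]]}' > path.dat && python3 steer.py path.dat | head -2; python3 s.py
```

```text
time_s: 7.18
tool_pos: [0.4887, -0.1824, 0.1792]
yaw 53.4 [ 0.4887 -0.1824  0.1792] F [-0.1  5.3  5.2] T [1.32 0.08 0.03]
time_s: 7.43
tool_pos: [0.4886, -0.1826, 0.1785]
yaw 58.4 [ 0.4886 -0.1826  0.1785] F [1.1 3.9 1.4] T [ 1.23 -0.17 -0.04]
```

```bash
echo '{"steps":[[0,0,0,0,0,-0.05],[0,0,0,0,0,-0.09],[0,0,0,0,0,-0.09]]}' > path.dat && python3 steer.py path.dat | head -2; python3 s.py
```

```text
time_s: 7.68
tool_pos: [0.4884, -0.1826, 0.1781]
yaw 63.5 [ 0.4884 -0.1826  0.1781] F [ 1.1  4.9 -0.1] T [ 1.24 -0.32 -0.03]
```

```bash
echo '{"steps":[[0,0,0,0,0,-0.05],[0,0,0,0,0,-0.09],[0,0,0,0,0,-0.09]]}' > path.dat && python3 steer.py path.dat | head -2; python3 s.py
```

```text
time_s: 7.93
tool_pos: [0.4883, -0.1826, 0.1779]
yaw 68.7 [ 0.4883 -0.1826  0.1779] F [ 0.5  4.6 -3.5] T [ 1.28 -0.35 -0.06]
```

To row units: 0.003 m is 0.6, 0.0015 m is 0.3.

```bash
echo '{"steps":[[0,0,0.3,0,0,0],[0.1,0,0.6,0,0,0],[0.1,0,0.6,0,0,0]]}' > path.dat && python3 steer.py path.dat | head -2; python3 s.py
```

```text
time_s: 8.18
tool_pos: [0.4885, -0.1826, 0.1752]
yaw 68.6 [ 0.4885 -0.1826  0.1752] F [ 1.   3.3 -2.6] T [ 1.18 -0.31 -0.03]
```

```bash
echo '{"steps":[[0,0,0.4,0,0,0],[0,0,0.8,0,0,0],[0,0,1,0,0,0],[0,0,1,0,0,0]]}' > path.dat && python3 steer.py path.dat | head -2; python3 s.py
```

```text
time_s: 8.52
tool_pos: [0.4885, -0.1827, 0.1702]
yaw 68.7 [ 0.4885 -0.1827  0.1702] F [ 1.1  3.5 -1.9] T [ 1.26 -0.34 -0.04]
```

```bash
echo '{"steps":[[0,0,0.2,0,0,0],[0,0,0.4,0,0,0],[0,0,0.4,0,0,0]]}' > path.dat && python3 steer.py path.dat | head -2; python3 s.py
```

```text
time_s: 8.77
tool_pos: [0.4887, -0.1828, 0.1689]
yaw 68.7 [ 0.4887 -0.1828  0.1689] F [1.3 5.6 1.6] T [ 1.46 -0.22 -0.04]
```

Drop confirmed: contact level went from 0.180 to 0.169. Now I turn clockwise.

```bash
echo '{"steps":[[0,0,0,0,0,0.08],[0,0,0,0,0,0.17],[0,0,0,0,0,0.26],[0,0,0,0,0,0.36],[0,0,0,0,0,0.46],[0,0,0.1,0,0,0.56],[0,0,0.2,0,0,0.66],[0,0,0.3,0,0,0.76],[0,0,0.4,0,0,0.85],[0,0,0.4,0,0,0.9]]}' > path.dat && python3 steer.py path.dat | head -2; python3 s.py
```

```text
time_s: 9.6
tool_pos: [0.489, -0.1836, 0.1674]
yaw 16.9 [ 0.489  -0.1836  0.1674] F [-0.6  4.5  3.3] T [ 0.96 -0.04  0.04]
```

```bash
echo '{"steps":[[0,0,0.1,0,0,0.07],[0,0,0.2,0,0,0.14],[0,0,0.2,0,0,0.21],[0,0,0.3,0,0,0.28],[0,0,0.4,0,0,0.35],[0,0,0.4,0,0,0.35]]}' > path.dat && python3 steer.py path.dat | head -2; python3 s.py
```

```text
time_s: 10.1
tool_pos: [0.4888, -0.1837, 0.1658]
yaw -3.1 [ 0.4888 -0.1837  0.1658] F [-1.2  3.8  6.1] T [1.04 0.31 0.01]
```

```bash
echo '{"steps":[[0,0,0,0,0,0.06],[0,0,0.1,0,0,0.12],[0,0,0.2,0,0,0.18],[0,0,0.2,0,0,0.24],[0,0,0.2,0,0,0.3],[0,0,0.2,0,0,0.35],[0,0,0.2,0,0,0.35]]}' > path.dat && python3 steer.py path.dat | head -2; python3 s.py
```

```text
time_s: 10.68
tool_pos: [0.489, -0.1836, 0.1647]
yaw -23.0 [ 0.489  -0.1836  0.1647] F [-0.4  4.   7.2] T [1.   0.14 0.02]
```

To row units: 0.0005 m is 0.1.

```bash
echo '{"steps":[[0,0,0,0,0,0.05],[0,0,0,0,0,0.1],[0,0,0.1,0,0,0.15],[0,0,0.1,0,0,0.17],[0,0,0.1,0,0,0.17]]}' > path.dat && python3 steer.py path.dat | head -2; python3 s.py
```

```text
time_s: 11.1
tool_pos: [0.4893, -0.1835, 0.1644]
yaw -32.7 [ 0.4893 -0.1835  0.1644] F [0.4 4.9 7.8] T [1.2  0.07 0.04]
```

```bash
echo '{"steps":[[0,0,0,0,0,0.05],[0,0,0.06,0,0,0.1],[0,0,0.1,0,0,0.15],[0,0,0.1,0,0,0.17],[0,0,0.1,0,0,0.17]]}' > path.dat && python3 steer.py path.dat | head -2; python3 s.py
```

```text
time_s: 11.52
tool_pos: [0.4894, -0.1835, 0.1643]
yaw -42.4 [ 0.4894 -0.1835  0.1643] F [-1.   4.8 10.5] T [1.35 0.18 0.1 ]
```

```bash
echo '{"steps":[[0,0,0,0,0,0.05],[0,0,0.06,0,0,0.1],[0,0,0.1,0,0,0.15],[0,0,0.1,0,0,0.17],[0,0,0.1,0,0,0.17]]}' > path.dat && python3 steer.py path.dat | head -2; python3 s.py
```

```text
time_s: 11.93
tool_pos: [0.4894, -0.1836, 0.1642]
yaw -52.1 [ 0.4894 -0.1836  0.1642] F [-1.1  4.3 13.7] T [1.33 0.49 0.12]
```

```bash
echo '{"steps":[[0,0,-0.08,0,0,0.05],[0,0,-0.08,0,0,0.1],[0,0,-0.08,0,0,0.15],[0,0,-0.08,0,0,0.17],[0,0,-0.08,0,0,0.17]]}' > path.dat && python3 steer.py path.dat | head -2; python3 s.py
```

```text
time_s: 12.35
tool_pos: [0.4892, -0.1836, 0.1642]
yaw -61.9 [ 0.4892 -0.1836  0.1642] F [-0.8  3.9 11.6] T [1.21 0.39 0.08]
```

```bash
echo '{"steps":[[0,0,0,0,0,0.05],[0,0,0,0,0,0.1],[0,0,0,0,0,0.15],[0,0,0,0,0,0.17],[0,0,0,0,0,0.17]]}' > path.dat && python3 steer.py path.dat | head -2; python3 s.py
```

```text
time_s: 12.77
tool_pos: [0.489, -0.1837, 0.1643]
yaw -71.6 [ 0.489  -0.1837  0.1643] F [-1.5  4.1 11.1] T [1.18 0.48 0.08]
```

```bash
echo '{"steps":[[0,0,0,0,0,0.05],[0,0,0,0,0,0.1],[0,0,0,0,0,0.15],[0,0,0,0,0,0.17],[0,0,0,0,0,0.17]]}' > path.dat && python3 steer.py path.dat | head -2; python3 s.py
```

```text
time_s: 13.18
tool_pos: [0.489, -0.1836, 0.1642]
yaw -81.3 [ 0.489  -0.1836  0.1642] F [-1.4  5.  11.5] T [1.21 0.61 0.1 ]
```

```bash
echo '{"steps":[[0,0,0,0,0,-0.05],[0,0,0,0,0,-0.1],[0,0,-2,0,0,-0.1],[0,0,-5,0,0,-0.1],[0,0,-9,0,0,-0.1],[0,0,-14,0,0,-0.1],[0,0,-18.4,0,0,-0.1],[0,0,-21,0,0,-0.1],[0,0,-22,0,0,-0.1],[0,0,-22,0,0,-0.1]]}' > path.dat && python3 steer.py path.dat | head -2; echo '{"steps":[[0,0,0,0,0,-0.1],[0,0,0,0,0,-0.22],[0,0,0,0,0,-0.34],[0,0,0,0,0,-0.46],[0,0,0,0,0,-0.58],[0,0,0,0,0,-0.7],[0,0,0,0,0,-0.82],[0,0,0,0,0,-0.94],[0,0,0,0,0,-1.06],[0,0,0,0,0,-1.11]]}' > path.dat && python3 steer.py path.dat | head -2;  python3 - <<'E'
exec(open('s.py').read())
print(s["grip_width"],R.T@(np.array([.5120,.0690,.273])-s["tool_pos"]))
E
```

```text
time_s: 14.02
tool_pos: [0.489, -0.1841, 0.2738]
time_s: 14.85
tool_pos: [0.4878, -0.183, 0.2707]
yaw -11.7 [ 0.4878 -0.183   0.2707] F [ 0.   0.3 -2.3] T [ 0.03 -0.03  0.01]
0.01483931296642046 [-0.02749582 -0.2516504  -0.00226617]
```

To row units: -0.2517 m is -50.34, -0.0275 m is -5.5.

```bash
echo '{"steps":[[-0.4,-4,0,0,0,0],[-1.2,-11,0,0,0,0],[-2,-18.4,0,0,0,0],[-2.8,-25.8,0,0,0,0],[-3.6,-33.2,0,0,0,0],[-4.4,-40,0,0,0,0],[-5,-45.6,0,0,0,0],[-5.4,-49.2,0,0,0,0],[-5.5,-50.34,0,0,0,0],[-5.5,-50.34,0,0,0,0]]}' > path.dat && python3 steer.py path.dat | head -2; echo '{"steps":[[0,0,0,0,0,0],[0,0,0,0,0,0],[0,0,0,0,0,0]]}' > path.dat && python3 steer.py path.dat|head -2
python3 - <<'E'
exec(open('s.py').read())
p=s["tool_pos"];print(R.T@(np.array([.5120,.0690,.273])-p))
w=robot.camera("wrist");c=robot.camera("scene");t=robot.camera("top")
bot=p-[0,0,.119]
print(proj(c,[bot,[.512,.0685,.058]]),proj(w,[bot]),proj(t,[bot]))
u,v=proj(c,[[.512,.0685,.11]])[0].astype(int);print(u,v)
b=cv2.resize(c["frame"][v-50:v+50,u-50:u+50,::-1],(390,390),interpolation=cv2.INTER_CUBIC)
q=cv2.resize(t["frame"][185:245,234:294,::-1],(390,390),interpolation=cv2.INTER_CUBIC)
cv2.imwrite("pics/c4.png",np.hstack([b,q]))
E
```

```text
time_s: 15.68
tool_pos: [0.5137, 0.0701, 0.2711]
time_s: 15.93
tool_pos: [0.5142, 0.0677, 0.2721]
yaw -12.1 [0.5142 0.0677 0.2721] F [ 0.9 -0.3 -2.4] T [ 0.04 -0.05  0.01]
[-0.00242728 -0.00081934 -0.00087843]
[[193.94192182 158.9039137 ]
 [195.09112974 188.33077397]] [[255.78625482 191.2089052 ]] [[144.14066399 203.09761184]]
194 172
```

View pics/c4.png

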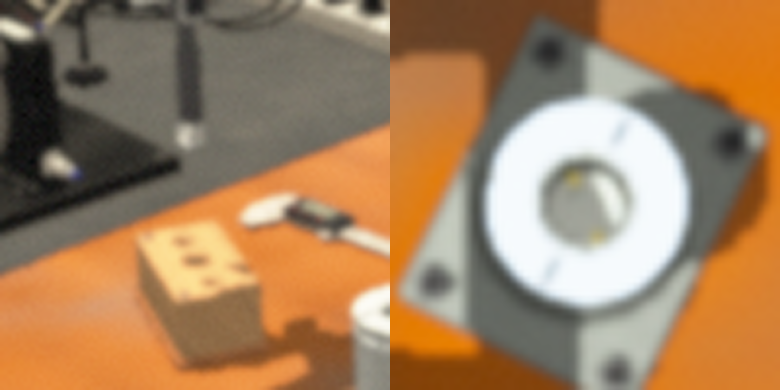

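The top half shows the dots at (574,178) and (596,237). That puts the screw about 132° clockwise of the gaps, so it is home. The scene half shows the key tip at (189,145) above the middle hole at (195,261), as predicted. Now I lower it.

To row units: -0.0024 m is -0.48, -0.0008 m is -0.16.

```bash
echo '{"steps":[[-0.48,-0.16,2.4,0,0,0],[-0.48,-0.16,6.4,0,0,0],[-0.48,-0.16,10.4,0,0,0],[-0.48,-0.16,13.6,0,0,0],[-0.48,-0.16,16,0,0,0],[-0.48,-0.16,17,0,0,0],[-0.48,-0.16,17,0,0,0],[-0.48,-0.16,17,0,0,0]]}' > path.dat && python3 steer.py path.dat|head -2; python3 s.py; echo '{"steps":[[0,0,1,0,0,0],[0,0,2,0,0,0],[0,0,3,0,0,0],[0,0,3.6,0,0,0],[0,0,3.6,0,0,0]]}' > path.dat && python3 steer.py path.dat|head -2; python3 s.py
```

```text
time_s: 16.75
tool_pos: [0.5123, 0.07, 0.1878]
yaw -12.1 [0.5123 0.07   0.1878] F [ 0.1  0.5 -1.3] T [ 0.01 -0.01  0.02]
time_s: 17.17
tool_pos: [0.5115, 0.0704, 0.1686]
yaw -12.0 [0.5115 0.0704 0.1686] F [-0.3 -0.  -2.2] T [-0.04 -0.03 -0.02]
```

To row units: 0.001 m is 0.2, 0.02 m is 4.

```bash
echo '{"steps":[[0.08,0.2,0.8,0,0,0],[0.08,0.2,2,0,0,0],[0.08,0.2,3,0,0,0],[0.08,0.2,4,0,0,0],[0.08,0.2,4,0,0,0]]}' > path.dat && python3 steer.py path.dat|head -2; python3 s.py
```

```text
time_s: 17.58
tool_pos: [0.5114, 0.0693, 0.148]
yaw -12.0 [0.5114 0.0693 0.148 ] F [-0.4  0.4 -2.4] T [0.04 0.   0.03]
```

```bash
echo '{"steps":[[0,0,1,0,0,0],[0,0,2,0,0,0],[0,0,3,0,0,0],[0,0,3.6,0,0,0],[0,0,3.6,0,0,0]]}' > path.dat && python3 steer.py path.dat|head -2; python3 s.py;  echo '{"steps":[[0,0,0.2,0,0,0],[0,0,0.4,0,0,0],[0,0,0.4,0,0,0]]}' > path.dat && python3 steer.py path.dat|head -2; python3 s.py
```

```text
time_s: 18.0
tool_pos: [0.5116, 0.0693, 0.1305]
yaw -12.0 [0.5116 0.0693 0.1305] F [ 0.2 -0.  -2.2] T [-0.06  0.04  0.04]
time_s: 18.25
tool_pos: [0.5123, 0.0693, 0.1294]
yaw -12.0 [0.5123 0.0693 0.1294] F [ 0.7 -0.6 -3. ] T [ 0.05  0.05 -0.01]
```

To row units: 0.0015 m is 0.3, 0.001 m is 0.2.

```bash
echo '{"steps":[[0,0,0.2,0,0,0],[0,0,0.3,0,0,0],[0,0,0.3,0,0,0]]}' > path.dat && python3 steer.py path.dat|head -2; python3 s.py;  echo '{"steps":[[0,0,0,0,0,0],[0,0,0,0,0,0],[0,0,0,0,0,0],[0,0,0,0,0,0],[0,0,0,0,0,0],[0,0,0,0,0,0],[0,0,0,0,0,0],[0,0,0,0,0,0]]}' > path.dat && python3 steer.py path.dat 0.085; python3 s.py
```

```text
time_s: 18.5
tool_pos: [0.5125, 0.0693, 0.1284]
yaw -12.0 [0.5125 0.0693 0.1284] F [-1.  -0.8  1.6] T [-0.01  0.1  -0.05]
time_s: 19.17
tool_pos: [0.5122, 0.0693, 0.1279]
tcp_rot: [[0.978, -0.209, 0.0], [-0.209, -0.978, -0.0], [0.0, 0.0, -1.0]]
wrist_force: [0.2, 0.4, 0.8]
grip_width: 0.0849
grasp_force: 0.0
yaw -12.0 [0.5122 0.0693 0.1279] F [0.2 0.4 0.8] T [ 0.01 -0.03  0.01]
```

```bash
echo '{"steps":[[0,0,-2.4,0,0,0],[0,0,-7,0,0,0],[0,0,-13,0,0,0],[0,0,-20,0,0,0],[0,0,-26,0,0,0],[-2,0,-30,0,0,0],[-6,0,-31,0,0,0],[-12,0,-31,0,0,0],[-16,0,-31,0,0,0],[-16,0,-31,0,0,0]]}' > path.dat && python3 steer.py path.dat|head -2; echo '{"steps":[[0,0,0,0,0,0],[0,0,0,0,0,0]]}' > path.dat && python3 steer.py path.dat|head -1
python3 - <<'E'
from h import *
from workcell import robot
w=robot.camera("wrist");t=robot.camera("top")
u,v=proj(w,[[.512,.069,.1]])[0].astype(int);print(u,v);v=max(v,100)
a=cv2.resize(w["frame"][v-100:v+100,u-100:u+100,::-1],(390,390),interpolation=cv2.INTER_CUBIC)
q=cv2.resize(t["frame"][130:320,110:300,::-1],(390,390),interpolation=cv2.INTER_CUBIC)
cv2.imwrite("pics/c5.png",np.hstack([a,q]))
E
```

```text
time_s: 20.0
tool_pos: [0.4305, 0.0869, 0.2832]
time_s: 20.17
256 84
```

View pics/c5.png

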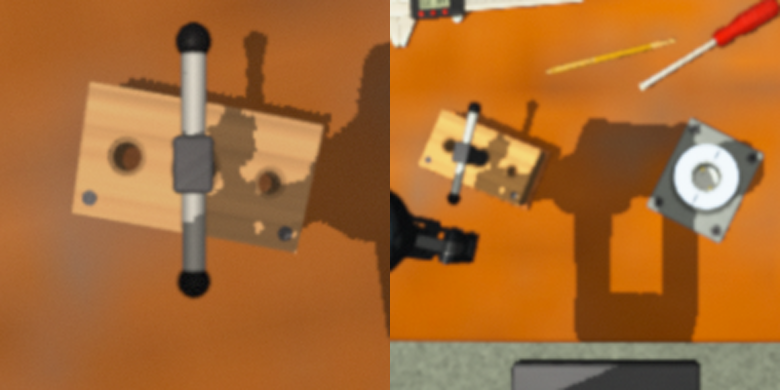

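The key stands upright in the middle hole with its hub at (193,163), and the riser and the other things are unmoved. I'm handing the job in.

```bash
python3 -c "
from workcell import robot
print(robot.finish_job())"
```

```text
the job is handed in; nothing more can be done
None
```

I handed the job in at about 20 s of the 51 s allowed (no verdict came back): the screw dropped into its thread on the anticlockwise turn, then was turned clockwise about 132° until its flange was home, and the key is back upright in the stand's middle hole.

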